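Step the grinder's speed dial up four clicks and start it

ROBOT

A 6-joint arm with a two-finger parallel gripper is mounted at the origin on the work surface. World frame = base frame: x ahead of the robot, y to its left, z up, the work surface at z = 0. Lengths are in m, angles in rad, forces in N, time in s.
With the tool pointing down it reaches from about 0.35 to 0.975 m from the base axis. Payload 4.9 kg.
Tool frame: the origin (TCP) lies between the finger pads; the fingertips stand 22 mm ahead of it and the grasp point (between the pads) lies 3 mm ahead of it; z points along the fingers, y is the line along which they close (so a half turn about z gives the same grasp; the last joint's range is limited). The gripper opens to 85 mm and grips with 20 to 120 N. Pads are 22 mm wide; open, the fingers measure 114 mm over their backs; the gripper's body (76 mm by 85 mm) begins 54 mm behind the grasp point. The pads swing forward as they close: fully open they stand 13 mm farther back than shut.
Start: joints at [-1.295, 0.053, 1.613, -0, 1.476, -0.119], TCP at [0.24, -0.577, 0.253] pointing down, gripper open.
Joint ranges: [-3.01, 3.01], [-1.01, 2.22], [0.06, 2.58], [-1.02, 4.17], [0.09, 2.62], [-3.14, 3.14]. Speed limits (rad/s): [2.57, 2.57, 3.14, 3.14, 3.14, 3.14].

INTERFACE

Orientations are given as a unit quaternion [w, x, y, z].
In Python, from plant import state, grab_frame, get_calibration, job_done, recognise, regions_of gives the robot as it stands.
- The arm moves only by the tool apply_moves, never from a script. Its argument "targets" is a list of rows, each an object with "translation": the shift along the tool's x, y, z normalised to -1 to 1, where 1 is 100 mm, a list of three; "twist": the turn about the tool's z normalised to -1 to 1, where 1 is 0.1 rad; "hand": the opening, from 0 (shut) to 1 (fully open). A call has 1 to 8 rows; each row shifts and turns the commanded pose from where the row before left it, along the tool's axes as they then stand; what a row does not reach is not made up. A row lasts 1/10 s, in which the tool goes at most 50 mm and 8.59 degrees, less where a joint would pass 70% of its speed; a pose out of reach is approached as far as the arm can. A call with a number of a shift or a turn outside -1 to 1 is refused whole. A call with a gripper value outside its range is refused whole. The fingers move at their own pace and stop on an object; the grip force is fixed at half the most. Time passes only in rows, so rows that do not move let the fingers close. It gives the time, the measured TCP pose, the force, the opening and the grip force at its end, in the units of the state.
- state(): the state, without advancing time (a new reading comes with each control period).
- grab_frame(name): name is "side" or "top"; returns the picture (480x640x3 uint8, red, green, blue); there is no depth.
- get_calibration(name): a dict with "camera_matrix" (3x3 intrinsics, pixels), "D" ([k1, k2, p1, p2, k3] as OpenCV has them; the pictures are not rectified), "pose" (4x4, takes a point from camera to world coordinates). Camera axes: x right, y up, looking along -z (the intrinsics and any distortion apply to the point x, -y, -z); pixel columns grow to the right and rows downward; lengths in m; the calibration is good to about 2 mm. A picture is of the moment at which its call begins. get_calibration takes no time and is no camera call.
- job_done(): hands the job in; it is judged then, once.
Trained networks look in the newest picture that a camera, given by its name, has taken for a name from the list of things; names that differ only in an ending like _2 or _b are one class to them, and where a whole thing is asked for, a point or a joint stands for the part that bears it (a point fixed in the world has none). Each returns a list of dicts, best first, with "score" (0 to 1); they miss things now and then, are a little off and sometimes report something else, mostly with a low value. They report only what shows in the picture. A call takes as long as a camera call.
- recognise(camera, query): "point" ([x, y, z] in m, in world coordinates, good to about 4 mm: the middle of the surface that is visible of it).
- regions_of(camera, query): "pixels" (480x640 bool, what is visible of it).
The state is a dict: "time": time; "joint_pos": joint angles; "joint_vel": joint speeds; "joint_efforts": joint torques, N m; "tool_pos": TCP position; "tool_rot": TCP orientation; "contact_force": force on the tool from outside, world axes, zero at the start; "ft_torque": the same for the moment, N m; "gripper_width": opening from 0.0 (shut) to 1.0 (fully open); "grasp_force": force on a finger pad.
Only numpy, scipy, OpenCV 4.12 (cv2) and the standard library are available. Lean on these libraries where they do the work, as an engineer would, in place of code of your own. Each camera call takes 0.05 s, during which the arm holds its last target. There are 200 camera calls.

TASK

The bench grinder has to run four steps faster: with a fingertip push the orange post of the black click-stop dial clockwise (seen from above) by exactly four clicks from where it stands, without overshooting or pinching the post. When the dial rests in the fourth click, press the green start button fully down with a fingertip and let it go. Leave the red stop button, the tin and the hand tools alone.

Things in the scene. Friction and masses are not known exactly. Their poses are not given: they have to be found in the camera images.
- desk: The grinder's control desk, fixed: green box with an aluminium top, 200 (x) by 300 (y) mm, its flat top 60 mm above the bench. Origin: centre of its underside; x and y are level along its sides, z up. The dial is on its +y half, the two buttons on its -y half, 90 mm apart along x; a small tin stands on its far (+x) side between them.
- dial (a joint): Turn of the dial in rad, growing clockwise seen from above. It rests only in click-stops, one every 30 degrees (0.524 rad), at whole multiples of 0.524; it starts in one of the stops 0 to 3, with end stops just below 0 and at 4.8. Leaving a stop takes about 5 N at the post; the resistance falls to nothing half-way (15 degrees on) and then the dial snaps by itself, ahead of the finger, into the next stop and stays there.
- dial_center (a point): Point on the dial's upright axis, at the level of its flat upper face (78 mm above the bench). The dial is a black disc of 120 mm diameter; twelve black ticks on the desk around it, 67 to 79 mm from its axis, are 30 degrees apart.
- post_top (a point): Centre of the top of the orange finger post, an upright cylinder of 14 mm diameter fixed to the dial 45 mm from its axis; it rises 32 mm above the dial's face, to 110 mm above the bench. It goes round with the dial. A white line on the dial points to it.
- start (a joint): Travel of the green start button, m: 0 up, 0.006 fully down; a spring lifts it again, about 5 N holds it fully down.
- start_top (a point): Centre of the top of the green start button (round, 32 mm diameter, in a black housing on the desk), which moves down with it. Green and red may stand either way round.
- stop (a joint): Travel of the red stop button, like the green one. Not to be pressed.
- stop_top (a point): Centre of the top of the red stop button, of the same size as the green one.
- tin_mid (a point): Centre of a small closed tin, 42 mm diameter, 45 mm tall, standing loose on the desk. Bystander.
- wrench_grip (a point): Grip of a steel wrench, 170 mm long, lying loose on the bench beside the desk's -y side. Bystander.
- driver_grip (a point): Grip of a screwdriver, 190 mm long, lying loose on the bench beside the desk's +y side. Bystander.

How it is judged:
On the way, in this order (a step that is already met when the one before it is completed fails the run):
1. the dial rests in the fourth click clockwise from its start (distance of post_top from where it was at the start of the episode between 0.0748 and 0.0807 m and value of joint dial above 1.8 rad and velocity of joint dial between -0.3 and 0.3 rad/s), for 0.2 s.
2. the green start button is pressed fully down (value of joint start above 0.0045 m and contact force between the fingers and start above 0.5 N and distance of post_top from where it was at the start of the episode between 0.0748 and 0.0807 m and value of joint dial above 1.8 rad), for 0.05 s.
At the end, for the whole second after the job is handed in: The dial is at rest in the stop four clicks (120 degrees, within a quarter of a click) clockwise from where it started, the green button was pressed down at least 4.5 mm after that and is up again, the red button is up, and tin and tools are within 15 mm of where they were (distance of post_top from where it was at the start of the episode between 0.0748 and 0.0807 m and value of joint dial above 1.8 rad and value of joint each of start, stop below 0.0015 m and velocity of joint dial between -0.1 and 0.1 rad/s and distance of each of tin_mid, wrench_grip, driver_grip from where it was at the start of the episode below 0.015 m); the robot touches nothing.
It fails at once if the dial overshoots: more than 4.6 clicks from its start (distance of post_top from where it was at the start of the episode above 0.084 m).
It fails at once if the green button is pressed before the dial is in the fourth click (value of joint start above 0.003 m and not (distance of post_top from where it was at the start of the episode between 0.0728 and 0.0822 m and value of joint dial above 1.8 rad)).
It fails at once if the red stop button is pressed (value of joint stop above 0.003 m).
It fails at once if the post is taken between the fingers (pinched) instead of pushed (horizontal distance between the grasp point and post_top below 0.008 m and z of the grasp point in the frame of post_top below 0.016 m and contact force between the fingers and dial above 0.5 N).
It fails at once if the tin or a tool is pushed about or lifted (15 mm) (distance of any of tin_mid, wrench_grip, driver_grip from where it was at the start of the episode above 0.015 m).
It also fails if it takes over 51 s, if anything falls off the work surface, if the arm or the gripper's body presses on something with over 40 N, if the wrist force passes 120 N, or if a joint passes its speed limit or range.

## Working session

There is one attempt and no reset: what is moved stays moved. The work goes in short steps, Python scripts to look and compute and a tool call to move; the robot and the scene stay as the last step left them, time stands still between calls to the robot, and variables do not carry over. Pictures are saved under pics/ and viewed, at most 10 in all, crops included, and the job is handed in when it is done.

Besides the shell and the picture viewer there is one more tool, called after "Request:" as name([rows], argument=value, ...), one row to a line, values as JSON. apply_moves: Moves the arm, as the interface text tells. Its arguments: {"type":"object","properties":{"targets":{"type":"array"}},"required":["targets"]}

```bash
ls; mkdir -p pics; python3 - <<'E'
from plant import *
import cv2,numpy as np
s=state();print(s['time'],s['tool_pos'],s['tool_rot'],s['gripper_width'])
for c in('top','side'):
    f=grab_frame(c);cv2.imwrite(f'pics/{c}0.png',f[:,:,::-1])
    k=get_calibration(c);print(c,np.round(k['camera_matrix'],1).tolist(),k['D'],np.round(k['pose'],3).tolist())
    for q in('desk','dial_center','post_top','start_top','stop_top','tin_mid','wrench_grip','driver_grip'):
        print(q,[(np.round(r['point'],4).tolist(),round(r['score'],2)) for r in recognise(c,q)[:2]])
print(state()['time'])
E
```

```text
pics
0.0 [ 0.24022279 -0.57635506  0.25205521] [-1.02598606e-03  9.80580342e-01  1.96115103e-01 -8.30304937e-05] 1.0006564034996313
top [[515.4, 0.0, 314.2], [0.0, 515.4, 237.6], [0.0, 0.0, 1.0]] [0.05028766 0.         0.         0.         0.        ] [[-0.027, 0.987, -0.157, 0.404], [-1.0, -0.028, -0.003, 0.053], [-0.007, 0.157, 0.988, 1.147], [0.0, 0.0, 0.0, 1.0]]
desk [([0.514, 0.0452, 0.0626], 0.83)]
dial_center [([0.515, 0.1008, 0.082], 0.9)]
post_top [([0.5151, 0.1012, 0.0795], 0.7), ([0.5684, -0.0529, 0.08], 0.68)]
start_top [([0.5755, -0.0515, 0.0807], 0.62)]
stop_top [([0.4741, -0.0567, 0.0854], 0.48)]
tin_mid [([0.5951, 0.0138, 0.1049], 0.54)]
wrench_grip [([0.4844, -0.1769, 0.0094], 0.68)]
driver_grip [([0.5466, 0.2465, 0.0245], 0.69)]
side [[577.7, 0.0, 320.6], [0.0, 577.7, 242.5], [0.0, 0.0, 1.0]] [-0.16657934  0.          0.          0.          0.        ] [[-0.734, 0.514, -0.444, 0.133], [-0.679, -0.57, 0.463, 0.508], [-0.015, 0.641, 0.768, 0.845], [0.0, 0.0, 0.0, 1.0]]
desk [([0.4955, 0.0843, 0.0593], 0.65)]
dial_center [([0.5105, 0.1058, 0.0783], 0.82)]
post_top [([0.5114, 0.109, 0.0774], 0.64), ([0.541, 0.2508, 0.0226], 0.24)]
start_top [([0.5716, -0.0516, 0.0809], 0.67)]
stop_top [([0.4747, -0.0539, 0.0824], 0.77), ([0.4839, -0.1715, 0.0049], 0.71)]
tin_mid [([0.5881, 0.0266, 0.0961], 0.95)]
wrench_grip [([0.4812, -0.1723, 0.0082], 0.72)]
driver_grip [([0.5436, 0.2475, 0.0238], 0.66)]
0.9
```

View pics/top0.png

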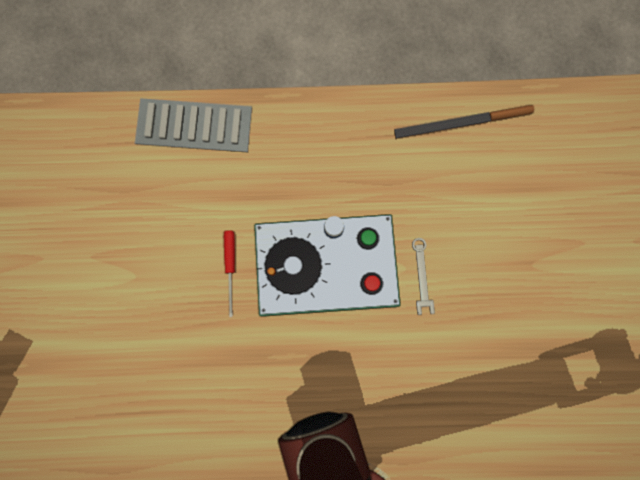

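View pics/side0.png

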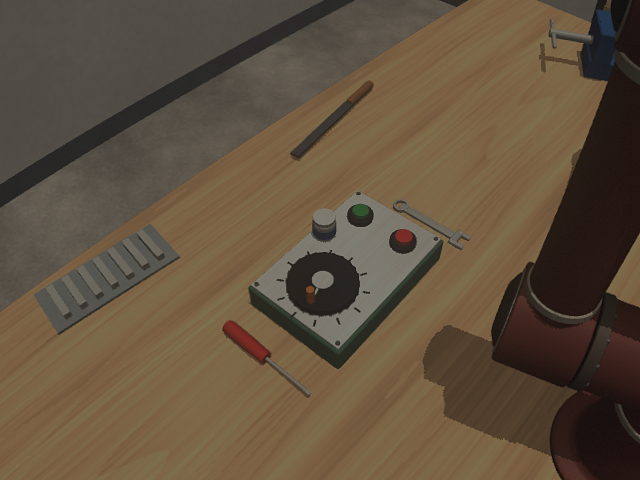

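The top view shows the post at about (271,271), the dial hub at (293,265), green at (368,238), red at (372,283) and the tin at (333,227). The side view agrees with this. Next I'll refine these positions using colour and the known heights.

```bash
cat > h.py <<'E'
from plant import *
import cv2,numpy as np
def ray(c,uv,z):
    k=get_calibration(c);K=np.array(k['camera_matrix']);D=np.array(k['D'])
    x,y=cv2.undistortPoints(np.array([[uv]],float),K,D)[0,0]
    P=np.array(k['pose']);d=P[:3,:3]@[x,-y,-1.];o=P[:3,3]
    return o+d*(z-o[2])/d[2]
def pix(c,p):
    k=get_calibration(c);P=np.array(k['pose']);q=P[:3,:3].T@(np.array(p)-P[:3,3])
    q=q*[1,-1,-1]
    return cv2.projectPoints(q[None],np.zeros(3),np.zeros(3),np.array(k['camera_matrix']),np.array(k['D']))[0][0,0]
def blobs(f,lo,hi,box):
    m=cv2.inRange(cv2.cvtColor(f,cv2.COLOR_RGB2HSV),lo,hi);z=np.zeros_like(m);a,b,c,d=box
    z[b:d,a:c]=m[b:d,a:c];n,l,s,ce=cv2.connectedComponentsWithStats(z)
    return [(np.round(ce[i],1),s[i]) for i in np.argsort(-s[1:,4])+1 if s[i,4]>8][:3]
E
python3 - <<'E'
from h import *
B={'top':(250,210,405,320),'side':(240,180,445,350)}
for c in B:
    f=cv2.imread(f'pics/{c}0.png')[:,:,::-1].copy()
    for n,lo,hi,z in(('orange',(6,150,60),(20,255,255),.110),('green',(45,120,60),(75,255,255),.082),('red',(0,170,100),(4,255,255),.082)):
        for ce,s in blobs(f,lo,hi,B[c])[:2]:print(c,n,ce,s,ray(c,ce,z).round(4))
    for q,z in(('dial_center',.078),('start_top',.082),('stop_top',.082)):
        for r in regions_of(c,q)[:1]:
            m=r['pixels'].astype(np.uint8);ct=max(cv2.findContours(m,0,2)[0],key=len)
            ce=cv2.fitEllipse(ct);print(c,q,r['score'],np.round(ce[0],1),np.round(ce[1],1),ray(c,ce[0],z).round(4))
    f=cv2.resize(f[B[c][1]:B[c][3],B[c][0]:B[c][2]],None,fx=3.9 if c=='top' else 3.5,fy=3.9 if c=='top' else 3.5,interpolation=2)
    cv2.imwrite(f'pics/{c}1.png',f[:,:,::-1])
for uv in((259,227.),(385,221),(391,303),(267,311)): pass
E
```

```text
top orange [270.9 270.8] [267 267   9   9  58] [0.5035 0.1452 0.11  ]
top green [368.1 237.1] [361 230  15  15 187] [ 0.5711 -0.0566  0.082 ]
top red [371.9 282.7] [364 276  16  15 189] [ 0.4758 -0.0602  0.082 ]
top dial_center 0.97 [293.1 265.4] [56.6 57.3] [0.5164 0.1016 0.078 ]
top start_top 0.74 [368.  237.7] [14.2 14.2] [ 0.57   -0.0563  0.082 ]
top stop_top 0.74 [372.  282.5] [13.9 14.6] [ 0.4762 -0.0604  0.082 ]
side orange [309.6 289.2] [306 286   8   7  48] [0.5068 0.1454 0.11  ]
side red [248.9 341.3] [240 328  25  22 248] [0.5227 0.2642 0.082 ]
side red [403.6 235. ] [396 229  17  13 155] [ 0.4787 -0.0617  0.082 ]
side dial_center 0.73 [322.  283.6] [63.3 73.5] [0.5156 0.1079 0.078 ]
side start_top 0.71 [359.5 211.3] [16.  18.6] [ 0.572  -0.0531  0.082 ]
side stop_top 0.69 [403.7 237.1] [15.7 17.4] [ 0.4756 -0.0579  0.082 ]
```

View pics/top1.png

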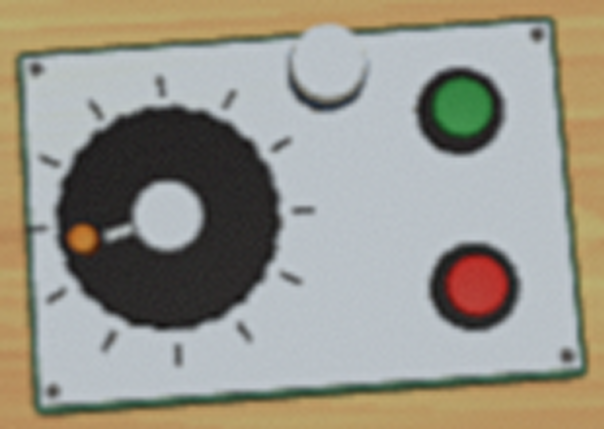

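View pics/side1.png

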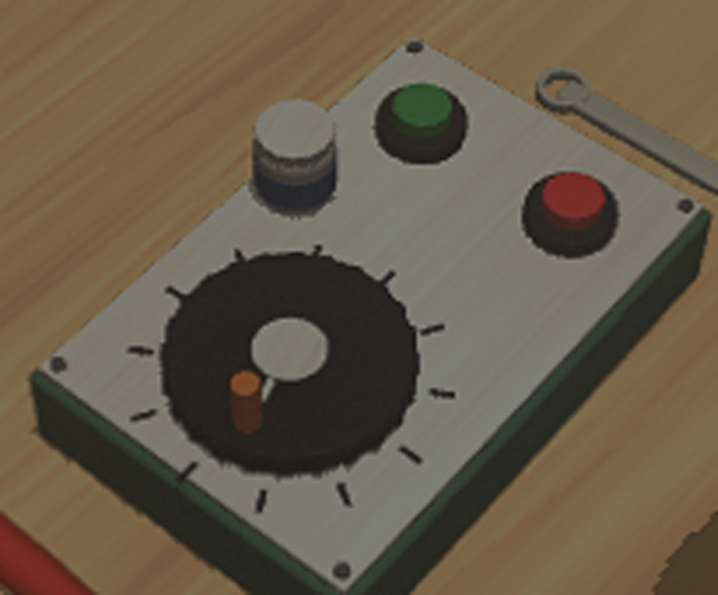

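Measured: dial centre about (0.516, 0.102), post at 45 mm and about 105°, green button about (0.571, -0.056). Plan: shut the fingers and turn the tool so that its +y faces the push direction. Then follow an arc concentric with the dial, behind the post.

Request:
apply_moves([
  {"translation":[0,0,0],"twist":-1,"hand":0},
  {"translation":[0,0,0],"twist":-1,"hand":0},
  {"translation":[0,0,0],"twist":-1,"hand":0},
  {"translation":[0,0,0],"twist":-1,"hand":0},
  {"translation":[0,0,0],"twist":-1,"hand":0},
  {"translation":[0,0,0],"twist":-1,"hand":0},
  {"translation":[0,0,0],"twist":-1,"hand":0},
  {"translation":[0,0,0],"twist":-1,"hand":0},
])

```text
time: 2.0
tool_pos: [0.2403, -0.5769, 0.2533]
tool_rot: [-0.0, 0.826, 0.564, 0.0]
contact_force: [-0.1, 0.1, -0.0]
gripper_width: 0.001
grasp_force: 0.0
```

Request:
apply_moves([
  {"translation":[0,0,0],"twist":-1,"hand":0},
  {"translation":[0,0,0],"twist":-1,"hand":0},
  {"translation":[0,0,0],"twist":-1,"hand":0},
  {"translation":[0,0,0],"twist":-1,"hand":0},
  {"translation":[0,0,0],"twist":-1,"hand":0},
  {"translation":[0,0,0],"twist":-1,"hand":0},
  {"translation":[0,0,0],"twist":-1,"hand":0},
  {"translation":[0,0,0],"twist":-1,"hand":0},
])

```text
time: 2.8
tool_pos: [0.2404, -0.5769, 0.2533]
tool_rot: [-0.0, 0.541, 0.841, -0.0]
contact_force: [-0.0, -0.2, 0.3]
gripper_width: -0.001
grasp_force: 0.0
```

Request:
apply_moves([
  {"translation":[0,0,0],"twist":-1,"hand":0},
  {"translation":[0,0,0],"twist":-1,"hand":0},
  {"translation":[0,0,0],"twist":-1,"hand":0},
  {"translation":[0,0,0],"twist":-0.8,"hand":0},
  {"translation":[0,0,0],"twist":0,"hand":0},
])

```text
time: 3.3
tool_pos: [0.2404, -0.5769, 0.2533]
tool_rot: [-0.0, 0.374, 0.927, 0.0]
contact_force: [0.9, -0.4, 0.2]
gripper_width: -0.002
grasp_force: 0.0
```

```bash
cat >> h.py <<'E'
from scipy.spatial.transform import Rotation as R
def togo(x,y,z):
    s=state();r=R.from_quat(np.roll(s['tool_rot'],-1));M=r.as_matrix()
    print('t',s['time'],'pos',np.round(s['tool_pos'],4),'yaw x',np.degrees(np.arctan2(M[1,0],M[0,0])).round(2),'F',np.round(s['contact_force'],1),'j',np.round(s['joint_pos'],2),'w',s['gripper_width'])
    print('tool shift/100mm',np.round(M.T@(np.array([x,y,z])-s['tool_pos'])*10,3))
E
python3 -c "
from h import *
togo(.477,.125,.252)"
```

```text
t 3.3 pos [ 0.2404 -0.5769  0.2533] yaw x 136.06 F [ 0.9 -0.4  0.2] j [-1.29  0.05  1.61 -0.    1.48 -2.1 ] w -0.0018190714928675573
tool shift/100mm [3.167 6.696 0.013]
```

Request:
apply_moves([
  {"translation":[0.198,0.4185,0],"twist":0,"hand":0},
  {"translation":[0.198,0.4185,0],"twist":0,"hand":0},
  {"translation":[0.198,0.4185,0],"twist":0,"hand":0},
  {"translation":[0.198,0.4185,0],"twist":0,"hand":0},
  {"translation":[0.198,0.4185,0],"twist":0,"hand":0},
  {"translation":[0.198,0.4185,0],"twist":0,"hand":0},
  {"translation":[0.198,0.4185,0],"twist":0,"hand":0},
  {"translation":[0.198,0.4185,0],"twist":0,"hand":0},
])

```text
time: 4.1
tool_pos: [0.3588, -0.2242, 0.2535]
tool_rot: [0.001, 0.375, 0.927, -0.0]
contact_force: [1.1, -0.3, 0.4]
gripper_width: 0.003
grasp_force: 0.0
```

Request:
apply_moves([
  {"translation":[0.198,0.4185,0],"twist":0,"hand":0},
  {"translation":[0.198,0.4185,0],"twist":0,"hand":0},
  {"translation":[0.198,0.4185,0],"twist":0,"hand":0},
  {"translation":[0.198,0.4185,0],"twist":0,"hand":0},
  {"translation":[0.198,0.4185,0],"twist":0,"hand":0},
  {"translation":[0.198,0.4185,0],"twist":0,"hand":0},
  {"translation":[0.198,0.4185,0],"twist":0,"hand":0},
  {"translation":[0,0,0],"twist":0,"hand":0},
])

```text
time: 4.9
tool_pos: [0.4626, 0.0856, 0.2534]
tool_rot: [-0.0, 0.372, 0.928, 0.001]
contact_force: [-0.9, -1.2, 0.7]
gripper_width: -0.004
grasp_force: 0.0
```

```bash
python3 -c "
from h import *
togo(.477,.125,.109)
f=grab_frame('side');cv2.imwrite('pics/s2.png',f[:,:,::-1])"
```

```text
t 4.9 pos [0.4626 0.0856 0.2534] yaw x 136.36 F [-0.9 -1.2  0.7] j [ 0.02 -0.33  1.96  0.    1.51 -0.79] w -0.004378654618823171
tool shift/100mm [0.166 0.383 1.445]
```

Request:
apply_moves([
  {"translation":[0.166,0.383,0],"twist":0,"hand":0},
  {"translation":[0,0,0.3],"twist":0,"hand":0},
  {"translation":[0,0,0.3],"twist":0,"hand":0},
  {"translation":[0,0,0.3],"twist":0,"hand":0},
  {"translation":[0,0,0.25],"twist":0,"hand":0},
  {"translation":[0,0,0],"twist":0,"hand":0},
])

```text
time: 5.55
tool_pos: [0.4737, 0.1189, 0.1342]
tool_rot: [-0.004, 0.375, 0.927, -0.002]
contact_force: [0.5, 0.2, 0.1]
gripper_width: 0.005
grasp_force: 0.0
```

```bash
python3 -c "
from h import *
togo(.477,.125,.109)
f=grab_frame('side')[170:370,220:460];f=cv2.resize(f,None,fx=3,fy=3,interpolation=2);cv2.imwrite('pics/s3.png',f[:,:,::-1])"
```

```text
t 5.55 pos [0.4737 0.1189 0.1342] yaw x 135.91 F [0.5 0.2 0.1] j [ 0.09 -0.17  2.03 -0.    1.29 -0.71] w 0.004774592665810944
tool shift/100mm [0.018 0.068 0.251]
```

View pics/s3.png

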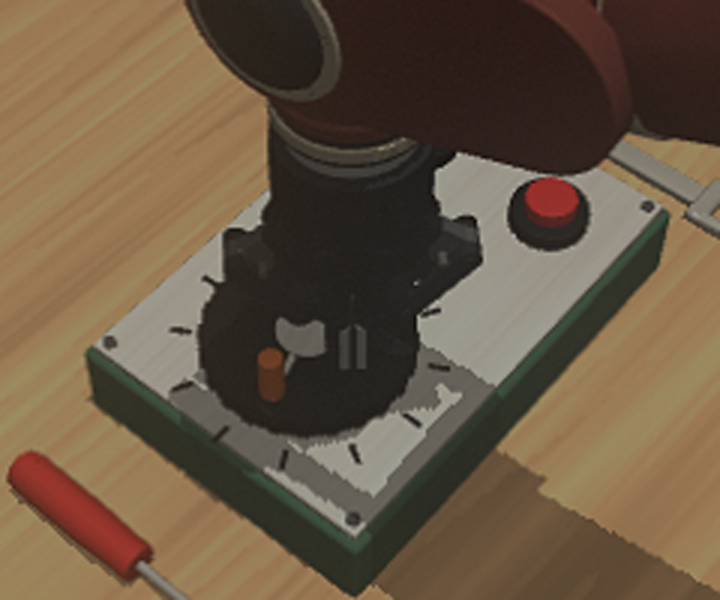

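The closed fingertips sit behind the post with a clear gap. I'll go down, settle, then begin the arc.

Request:
apply_moves([
  {"translation":[0.018,0.068,0.1],"twist":0,"hand":0},
  {"translation":[0,0,0.095],"twist":0,"hand":0},
  {"translation":[0,0,0],"twist":0,"hand":0},
  {"translation":[0,0,0],"twist":0,"hand":0},
])

```text
time: 6.0
tool_pos: [0.4802, 0.1265, 0.1191]
tool_rot: [0.0, 0.374, 0.927, 0.0]
contact_force: [-0.6, 0.2, 0.6]
gripper_width: 0.0
grasp_force: 0.0
```

Request:
apply_moves([
  {"translation":[0.0087,0.0441,0],"twist":1,"hand":0},
  {"translation":[0.0087,0.0441,0],"twist":1,"hand":0},
  {"translation":[0.0087,0.0441,0],"twist":1,"hand":0},
])

```text
time: 6.3
tool_pos: [0.4885, 0.137, 0.1195]
tool_rot: [0.0, 0.51, 0.86, -0.0]
contact_force: [-6.1, -3.6, 1.3]
gripper_width: -0.001
grasp_force: 3.4
```

```bash
cat >> h.py <<'E'
C=np.array([.516,.1025])
def chk():
    togo(.5,.1,.115);s=state();d=np.array(s['tool_pos'])[:2]-C
    print('finger r,phi',np.hypot(*d).round(4),np.degrees(np.arctan2(d[1],d[0])).round(1))
    for c,b in(('top',(250,210,405,320)),('side',(240,230,400,325))):
        for ce,st in blobs(grab_frame(c),(6,150,40),(20,255,255),b)[:2]:
            p=ray(c,ce,.110)[:2];print(c,ce,st,p.round(4),'phi',np.degrees(np.arctan2(*(p-C)[::-1])).round(1),'r',np.hypot(*(p-C)).round(4),'from start',np.hypot(*(p-(ray(c,(270.9,270.8) if c=='top' else (309.6,289.2),.11)[:2])).round(4)))
E
python3 -c "
from h import *
chk()"
```

```text
t 6.3 pos [0.4885 0.137  0.1195] yaw x 118.65 F [-6.1 -3.6  1.3] j [ 0.13 -0.11  2.   -0.    1.25 -0.37] w -0.0014676297133593475
tool shift/100mm [-0.38  -0.077  0.045]
finger r,phi 0.0441 128.5
top [261.3 287.9] [258 285   8   6  11] [0.4697 0.1649] phi 126.6 r 0.0777 from start 0.03912198870200746
top [256.8 243.7] [254 242   6   5  10] [0.5596 0.1731] phi 58.3 r 0.0829 from start 0.06265476837400326
side [309.3 294.2] [306 286   8  18  95] [0.5006 0.1526] phi 107.1 r 0.0524 from start 0.009501578816175762
```

Request:
apply_moves([
  {"translation":[0.0087,0.0441,0],"twist":1,"hand":0},
  {"translation":[0.0087,0.0441,0],"twist":1,"hand":0},
  {"translation":[0.0087,0.0441,0],"twist":1,"hand":0},
  {"translation":[0,0,0],"twist":0,"hand":0},
])

```text
time: 6.8
tool_pos: [0.5003, 0.1448, 0.1195]
tool_rot: [0.001, 0.631, 0.776, 0.001]
contact_force: [0.6, 0.8, 0.2]
gripper_width: 0.001
grasp_force: 0.0
```

```bash
sed -i "s/        for ce,st in blobs.*/        for ce,st in blobs(grab_frame(c),(6,150,40),(20,255,255),b)[:1]:\n            if c=='side': ce=np.array([st[0]+3.6,st[1]+3.2])/" h.py
python3 -c "
from h import *
chk()"
```

```text
t 6.8 pos [0.5003 0.1448 0.1195] yaw x 101.81 F [0.6 0.8 0.2] j [ 0.14 -0.08  1.97  0.    1.24 -0.07] w 0.0006486692705884873
tool shift/100mm [-0.437 -0.095  0.044]
finger r,phi 0.0451 110.4
top [255.6 279.2] [253 277   6   5  11] [0.4875 0.1762] phi 111.2 r 0.079 from start 0.03493150440504961
side [298.6 282.2] [295 279   8  17 104] [0.5288 0.1473] phi 74.0 r 0.0466 from start 0.022173181999884457
```

One click done: the post moved 22 mm, where 23.3 is expected.

Request:
apply_moves([
  {"translation":[0.0087,0.0441,0],"twist":1,"hand":0},
  {"translation":[0.0087,0.0441,0],"twist":1,"hand":0},
  {"translation":[0.0087,0.0441,0],"twist":1,"hand":0},
  {"translation":[0.0087,0.0441,0],"twist":1,"hand":0},
  {"translation":[0.0087,0.0441,0],"twist":1,"hand":0},
  {"translation":[0,0,0],"twist":0,"hand":0},
])

```text
time: 7.5
tool_pos: [0.5217, 0.1489, 0.119]
tool_rot: [0.0, 0.803, 0.596, 0.0]
contact_force: [0.8, -0.9, 0.4]
gripper_width: -0.002
grasp_force: 0.0
```

```bash
python3 -c "
from h import *
chk()"
```

```text
t 7.5 pos [0.5217 0.1489 0.119 ] yaw x 73.17 F [ 0.8 -0.9  0.4] j [ 0.14 -0.02  1.92  0.    1.24  0.43] w -0.0017854562334438933
tool shift/100mm [-0.531 -0.066  0.04 ]
finger r,phi 0.0467 83.0
top [276.6 309.8] [274 307   7   6  10] [0.4254 0.1348] phi 160.4 r 0.0962 from start 0.07877626546111462
side [294.6 278.2] [291 275   2   9  11] [0.5389 0.1459] phi 62.1 r 0.0491 from start 0.03220388175360231
```

Request:
apply_moves([
  {"translation":[0.0087,0.0441,0],"twist":1,"hand":0},
  {"translation":[0.0087,0.0441,0],"twist":1,"hand":0},
  {"translation":[0.0087,0.0441,0],"twist":1,"hand":0},
  {"translation":[0.0087,0.0441,0],"twist":1,"hand":0},
  {"translation":[0.0087,0.0441,0],"twist":1,"hand":0},
  {"translation":[0,0,0],"twist":0,"hand":0},
])

```text
time: 8.2
tool_pos: [0.5427, 0.1422, 0.1189]
tool_rot: [0.0, 0.925, 0.379, 0.0]
contact_force: [0.2, 0.6, 0.5]
gripper_width: 0.001
grasp_force: 0.0
```

```bash
python3 -c "
from h import *
chk()
o=[]
for c,(a,b) in(('top',(190,240)),('side',(170,220))):
    o.append(cv2.resize(grab_frame(c)[a:a+160,b:b+200],None,fx=2,fy=2,interpolation=2))
cv2.imwrite('pics/m4.png',np.hstack(o)[:,:,::-1])
for f in(46,16,-14): 
    p=[*(C+.045*np.array([np.cos(np.radians(f)),np.sin(np.radians(f))])),.11];print(f,pix('side',p).round(1),pix('top',p).round(1))"
```

```text
t 8.2 pos [0.5427 0.1422 0.1189] yaw x 44.52 F [0.2 0.6 0.5] j [ 0.12  0.02  1.88 -0.    1.24  0.92] w 0.0008927857192964506
tool shift/100mm [-0.601  0.002  0.039]
finger r,phi 0.0479 56.1
top [273.5 248.2] [269 243  13   9  31] [0.5494 0.1393] phi 47.8 r 0.0496 from start 0.046277640389285196
46 [295.7 271.2] [275.7 249.2]
16 [299. 260.] [285.4 243. ]
-14 [308.7 251.5] [296.8 242.5]
```

View pics/m4.png

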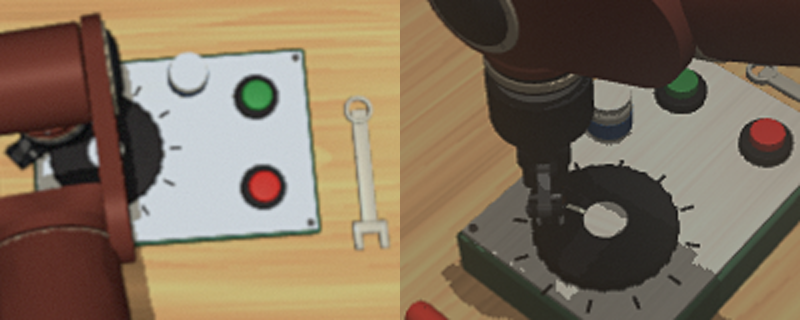

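```bash
python3 -c "
from h import *
for f in(46,31,16,-14): 
    print(f,[((pix('side',[*(C+r*np.array([np.cos(np.radians(f)),np.sin(np.radians(f))])),.078])-[220,170])*2+[400,0]).round(0) for r in(0,.02,.038)])"
```

```text
46 [array([608., 223.]), array([584., 224.]), array([562., 226.])]
31 [array([608., 223.]), array([584., 219.]), array([563., 216.])]
16 [array([608., 223.]), array([586., 214.]), array([567., 207.])]
-14 [array([608., 223.]), array([595., 207.]), array([583., 192.])]
```

The white line sits at crop (567,206), which is where the third click (16°) should put it. Three clicks are done, so I'll make the fourth and stop about 10° short of touching the post again.

Request:
apply_moves([
  {"translation":[0.0087,0.0441,0],"twist":1,"hand":0},
  {"translation":[0.0087,0.0441,0],"twist":1,"hand":0},
  {"translation":[0.0087,0.0441,0],"twist":1,"hand":0},
  {"translation":[0.0087,0.0441,0],"twist":1,"hand":0},
  {"translation":[0.0087,0.0441,0],"twist":1,"hand":0},
  {"translation":[0.0087,0.0441,0],"twist":1,"hand":0},
  {"translation":[0.0044,0.0221,0],"twist":0.5,"hand":0},
  {"translation":[0,0,0],"twist":0,"hand":0},
])

```text
time: 9.2
tool_pos: [0.5609, 0.1201, 0.1188]
tool_rot: [0.0, 0.998, 0.063, 0.0]
contact_force: [0.3, 0.8, 0.2]
gripper_width: 0.002
grasp_force: 0.0
```

```bash
python3 -c "
from h import *
chk()
o=[]
for c,(a,b) in(('top',(190,240)),('side',(170,220))):
    o.append(cv2.resize(grab_frame(c)[a:a+160,b:b+200],None,fx=2,fy=2,interpolation=2))
cv2.imwrite('pics/m5.png',np.hstack(o)[:,:,::-1])"
```

```text
t 9.2 pos [0.5609 0.1201 0.1188] yaw x 7.22 F [0.3 0.8 0.2] j [ 0.08  0.05  1.85 -0.    1.24  1.53] w 0.0015010760637822174
tool shift/100mm [-0.63   0.123  0.038]
finger r,phi 0.0483 21.4
top [297.4 245.4] [295 244   6   4  15] [0.5537 0.0906] phi -17.5 r 0.0396 from start 0.07417007482805987
side [308.6 251.2] [305 248   6  13  47] [0.5603 0.0913] phi -14.2 r 0.0457 from start 0.0760858725388623
```

View pics/m5.png

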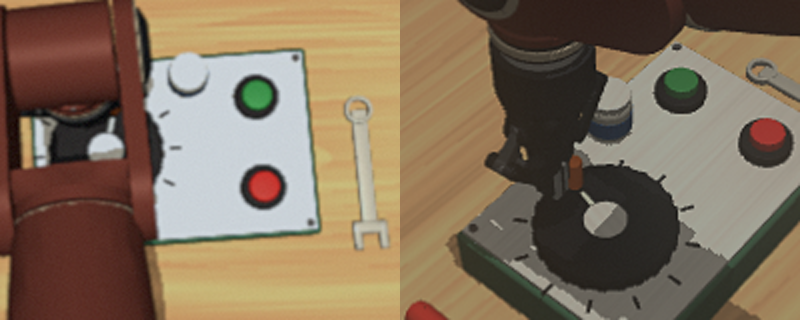

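Four clicks done: the post is at -14° and nothing is touching it. I'll back off, lift and go above the green button.

Request:
apply_moves([
  {"translation":[0,-0.08,0],"twist":0,"hand":0},
  {"translation":[0,0,-0.3],"twist":0,"hand":0},
  {"translation":[0,0,-0.4],"twist":0,"hand":0},
  {"translation":[0,0,-0.3],"twist":0,"hand":0},
  {"translation":[0,0,0],"twist":0,"hand":0},
  {"translation":[0,0,0],"twist":0,"hand":0},
])

```text
time: 10.0
tool_pos: [0.5602, 0.1287, 0.2196]
tool_rot: [-0.0, 0.998, 0.063, 0.001]
contact_force: [-0.4, -0.4, -1.2]
gripper_width: -0.003
grasp_force: 0.0
```

```bash
python3 -c "
from h import *
togo(.571,-.056,.22)
f=grab_frame('top')
for c in ('top','side'):
  f=grab_frame(c)
  for ce,st in blobs(f,(45,120,50),(75,255,255),(340,190,400,260))[:1]:print(c,ce,st,ray(c,ce,.082),ray(c,ce,.09))
"
```

```text
t 10.0 pos [0.5602 0.1287 0.2196] yaw x 7.19 F [-0.4 -0.4 -1.2] j [ 0.1  -0.04  1.77  0.    1.42  1.54] w -0.0032356728288363266
tool shift/100mm [-0.125  1.846 -0.004]
top [368.1 237.1] [361 230  15  15 188] [ 0.57112853 -0.05658806  0.082     ] [ 0.56987236 -0.05576297  0.09      ]
```

Request:
apply_moves([
  {"translation":[-0.025,0.37,0],"twist":0,"hand":0},
  {"translation":[-0.025,0.37,0],"twist":0,"hand":0},
  {"translation":[-0.025,0.37,0],"twist":0,"hand":0},
  {"translation":[-0.025,0.37,0],"twist":0,"hand":0},
  {"translation":[-0.025,0.366,0],"twist":0,"hand":0},
  {"translation":[0,0,0.3],"twist":0,"hand":0},
  {"translation":[0,0,0.3],"twist":0,"hand":0},
  {"translation":[0,0,0.3],"twist":0,"hand":0},
])

```text
time: 10.95
tool_pos: [0.5695, -0.0568, 0.1262]
tool_rot: [-0.0, 0.998, 0.062, -0.001]
contact_force: [0.2, -1.1, -0.2]
gripper_width: 0.003
grasp_force: 0.0
```

Request:
apply_moves([
  {"translation":[0,0,0],"twist":0,"hand":0},
  {"translation":[0,0,0],"twist":0,"hand":0},
])

```text
time: 11.15
tool_pos: [0.5696, -0.0562, 0.1275]
tool_rot: [-0.0, 0.998, 0.062, -0.002]
contact_force: [-1.0, -0.2, 1.4]
gripper_width: 0.0
grasp_force: 0.0
```

```bash
python3 -c "
from h import *
togo(.571,-.056,.11)
f=grab_frame('side')[170:320,260:460];cv2.imwrite('pics/m6.png',cv2.resize(f,None,fx=4,fy=4,interpolation=2)[:,:,::-1])
"
```

```text
t 11.15 pos [ 0.5696 -0.0562  0.1275] yaw x 7.16 F [-1.  -0.2  1.4] j [-0.23  0.04  1.84  0.    1.26  1.22] w 2.858076020745212e-05
tool shift/100mm [ 0.014 -0.     0.175]
```

View pics/m6.png

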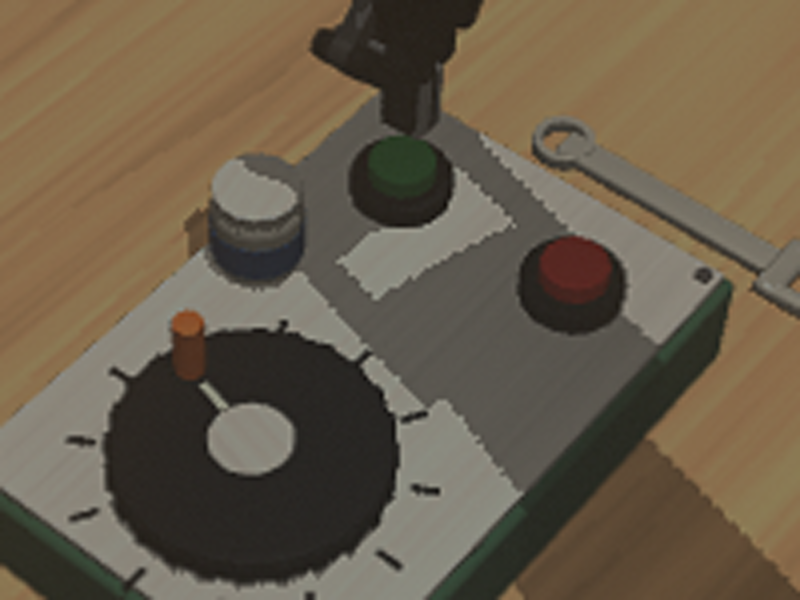

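The finger hovers straight above the green button at crop (403,165), and the dial stands at four clicks. Pressing in small steps.

Request:
apply_moves([
  {"translation":[0.01,0,0.1],"twist":0,"hand":0},
  {"translation":[0,0,0.1],"twist":0,"hand":0},
  {"translation":[0,0,0],"twist":0,"hand":0},
])

```text
time: 11.5
tool_pos: [0.5707, -0.0561, 0.1074]
tool_rot: [-0.0, 0.998, 0.062, -0.001]
contact_force: [0.5, -1.2, -0.3]
gripper_width: 0.0
grasp_force: 0.0
```

Request:
apply_moves([
  {"translation":[0,0,0.03],"twist":0,"hand":0},
  {"translation":[0,0,0],"twist":0,"hand":0},
])

```text
time: 11.7
tool_pos: [0.5714, -0.0563, 0.1056]
tool_rot: [-0.0, 0.998, 0.062, -0.0]
contact_force: [-0.4, -0.2, 0.3]
gripper_width: -0.001
grasp_force: 0.0
```

Request:
apply_moves([
  {"translation":[0,0,0.03],"twist":0,"hand":0},
  {"translation":[0,0,0],"twist":0,"hand":0},
])

```text
time: 11.9
tool_pos: [0.5719, -0.0565, 0.1031]
tool_rot: [0.0, 0.998, 0.062, 0.0]
contact_force: [0.2, -0.3, 2.8]
gripper_width: 0.0
grasp_force: 0.9
```

Contact. Pressing on.

Request:
apply_moves([
  {"translation":[0,0,0.03],"twist":0,"hand":0},
  {"translation":[0,0,0],"twist":0,"hand":0},
])

```text
time: 12.1
tool_pos: [0.572, -0.0565, 0.1002]
tool_rot: [0.0, 0.998, 0.062, 0.001]
contact_force: [-0.3, 0.6, 3.6]
gripper_width: 0.004
grasp_force: 1.8
```

Request:
apply_moves([
  {"translation":[0,0,0.02],"twist":0,"hand":0},
  {"translation":[0,0,0],"twist":0,"hand":0},
])

```text
time: 12.3
tool_pos: [0.572, -0.0565, 0.0983]
tool_rot: [0.0, 0.998, 0.062, 0.001]
contact_force: [0.5, -0.6, 4.2]
gripper_width: 0.002
grasp_force: 2.3
```

Request:
apply_moves([
  {"translation":[0,0,0.02],"twist":0,"hand":0},
  {"translation":[0,0,0],"twist":0,"hand":0},
])

```text
time: 12.5
tool_pos: [0.5721, -0.0565, 0.0979]
tool_rot: [0.0, 0.998, 0.062, 0.0]
contact_force: [-3.8, 0.7, 12.8]
gripper_width: 0.002
grasp_force: 6.4
```

The button hit bottom: the force jumped to 13 N after about 6 mm of travel. Releasing.

Request:
apply_moves([
  {"translation":[0,0,0],"twist":0,"hand":0},
  {"translation":[0,0,-0.1],"twist":0,"hand":0},
  {"translation":[0,0,-0.3],"twist":0,"hand":0},
  {"translation":[0,0,-0.4],"twist":0,"hand":0},
  {"translation":[0,0,-0.4],"twist":0,"hand":0},
  {"translation":[0,0,0],"twist":0,"hand":0},
  {"translation":[0,0,0],"twist":0,"hand":0},
])

```text
time: 13.2
tool_pos: [0.5717, -0.0564, 0.2166]
tool_rot: [0.0, 0.998, 0.062, 0.001]
contact_force: [0.5, 0.1, 0.4]
gripper_width: -0.001
grasp_force: 0.0
```

```bash
python3 -c "
from h import *
chk()
f=grab_frame('side')[170:320,260:460];cv2.imwrite('pics/m7.png',cv2.resize(f,None,fx=4,fy=4,interpolation=2)[:,:,::-1])
"
```

```text
t 13.2 pos [ 0.5717 -0.0564  0.2166] yaw x 7.15 F [0.5 0.1 0.4] j [-0.23 -0.04  1.77 -0.    1.41  1.22] w -0.0009100637669448214
tool shift/100mm [-0.518 -1.642  1.014]
finger r,phi 0.1684 -70.7
top [296.4 242.4] [293 239   8   8  54] [0.56   0.0925] phi -12.8 r 0.0451 from start 0.07718970138561232
side [306.6 251.2] [303 248   8  10  47] [0.5627 0.0935] phi -10.9 r 0.0476 from start 0.07635188275347243
```

View pics/m7.png

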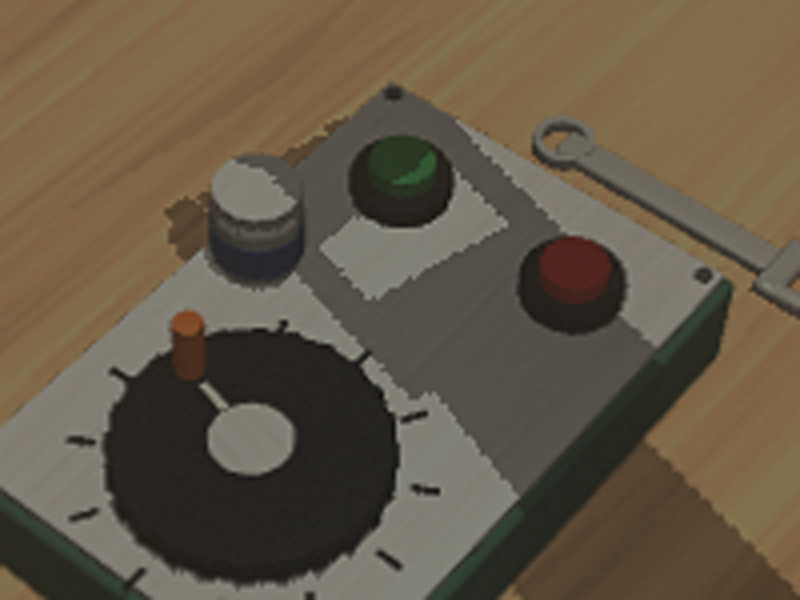

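The button is up, the dial holds at four clicks (77 mm from its start) and everything else is where it was. Handing in.

```bash
python3 -c "
from plant import *
print(job_done())"
```

```text
the job is handed in; nothing more can be done
None
```

I turned the dial four clicks clockwise, pressed the green button to the bottom and released it, left the red button, tin and tools untouched, and handed the job in; no verdict came back.

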